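# Feel for the hidden notch of a deed box lock and open the cover

## Task

Open the grey steel deed box: turn the black knob of its lock slowly clockwise until you feel the turning resistance drop into the hidden notch, and leave the knob there, which draws the bolt. Then slide the steel cover fully open by its pull bar, away from the knob; never force the cover while the bolt still holds it, and leave the things around the box where they are.

Things in the scene. Friction and masses are not known exactly. Their poses are not given: they have to be found in the camera images.
- deed_box: Grey steel box, 280 (x) x 300 (y) x 104 mm high, fixed to the table, varying place and yaw. Origin: centre of its underside; x points from the knob towards the cover (away from the robot at yaw 0). Level top at 104 mm: a fixed front deck (box x -140 to -40 mm) carries the lock; the sliding cover fills the rest (to +140 mm).
- lock: Steel rosette, 32 mm radius, 6 mm high, on the deck. Origin: centre of its underside, at box (-90, 0, 104) mm, on the knob's axis; axes as the box. Hidden inside: a cam with one notch and a spring bolt that holds the cover. The bolt is drawn only while the knob stands within 0.05 rad of the notch's centre. It drops with a lag: turn at 0.2 rad/s or less.
- knob (a joint): Knob angle, rad, clockwise from above; starts at 0 to 0.25, stops at -0.05 and 1.6; 0 = bar along box x, stays where left. Turning, it resists evenly with 0.28 N m (partly eased at rest). Notch (centre unseen, 0.6 to 1.35): over the 0.2 rad before its centre resistance falls below 0.12 N m; from the centre on it is about 0.5 N m; 0.25 rad on it is even again, the bolt out. The same turning back.
- knob_grip (a point): Where to grip: on the knob's axis, 140 mm above the table. The knob is a black upright bar, 46 mm long (this point's x), 12 mm thick (its y), top 12 mm above this point, foot 24 mm below, on a disc of 20 mm radius. Turns with the knob.
- cover: Flat steel sliding cover, 180 (x) x 300 (y) x 4 mm, 0.6 kg. Origin: centre of its underside; shut, at box (50, 0, 100) mm; fully open, at box (140, 0, 100) mm: it slides 90 mm along the box's +x and cannot lift. Free, it slides with about 2 N; held by the bolt, it gives 1.5 mm and stops hard.
- cover_pull (a point): Middle of the top edge of the cover's pull bar: an upright dark bar 70 mm long (y), 10 mm thick (x), 30 mm high, standing on the cover. Its middle is 75 mm beyond the knob's axis when shut; its top is 134 mm above the table. Push it from the knob's side, or grip it.
- paperweight: Bystander: small brass paperweight, 38 mm across, 26 mm high, loose on the front deck near the right corner; origin under its centre.
- desk_seal: Bystander: wooden hand seal, 40 mm across, 75 mm high, on the table left of the box; origin under its centre.
- dust_brush: Bystander: dusting brush, 180 mm long, lying right of the box; origin under its middle.
- folio_a: Bystander: thick tan bound volume, 170 x 240 x 55 mm, lying to the far left; origin under its centre.
- folio_b: Bystander: dark bound volume, 150 x 210 x 45 mm, lying to the far right; origin under its centre.
- pencil_cup: Bystander: dark steel cup, 76 mm across, 95 mm high; origin under its centre.
- magnifier: Bystander: brass-rimmed magnifier, 80 mm across with a 100 mm handle, lying on the table; origin under the lens.

How it is judged:
By the outcome, as a careful person would: the job done as asked, in the order asked, and still so for the second after the job is handed in, with the robot touching nothing.
It also fails if it takes over 72 s, if anything falls off the work surface, if the arm or the gripper's body presses on something with over 40 N, if the wrist force passes 120 N, or if a joint passes its speed limit or range.

## Robot

A 7-joint arm with a two-finger parallel gripper is mounted at the origin on the work surface. World frame = base frame: x ahead of the robot, y to its left, z up, the work surface at z = 0. Lengths are in m, angles in rad, forces in N, time in s.
With the tool pointing down it reaches from about 0.425 to 0.925 m from the base axis. Payload 6.8 kg.
Tool frame: the origin (TCP) lies midway between the tips of the shut fingers; the grasp point (between the pads) lies 19 mm behind it; z points along the fingers, y is the line along which they close (so a half turn about z gives the same grasp; the last joint's range is limited). The gripper opens to 85 mm and grips with 20 to 120 N. Pads are 22 mm wide; open, the fingers measure 114 mm over their backs; the gripper's body (76 mm by 85 mm) begins 54 mm behind the grasp point. The pads swing forward as they close: fully open they stand 13 mm farther back than shut.
Start: joints at [1.195, 0.477, 0.022, 1.555, -0.011, 1.109, -0.083], TCP at [0.179, -0.651, 0.231] pointing down, gripper open.
Joint ranges: [-2.96, 2.96], [-0.34, 2.1], [-1.41, 1.46], [0.24, 2.44], [-1.37, 4.51], [0.17, 1.92], [-2.96, 2.96]. Speed limits (rad/s): [2.39, 2.39, 3.14, 3.14, 3.14, 3.14, 3.14].

## Interface

Orientations are given as a unit quaternion [w, x, y, z].
In Python, from station import * gives the robot as it stands. The module is installed in compiled form; this text tells all that it offers.
- The arm moves only by the shell command python3 -m jog 'ROWS' [OPENING] [FORCE]. ROWS is JSON, a list of rows, each an object of numbers: "x", "y", "z": the shift along the tool's x, y, z in m; "ax", "ay", "az": the turn, a rotation vector about the tool's x, y, z in rad. In form: [{"x": .., "y": .., "z": .., "ax": .., "ay": .., "az": ..}, ...]. A call has 1 to 12 rows; each row is the pose to reach, as a shift and turn from the pose commanded when the call began, along the tool's axes at that moment; what a row does not reach only later rows make up. A row lasts 1/10 s, in which the tool goes at most 50 mm and 8.59 degrees, less where a joint would pass 70% of its speed; a pose out of reach is approached as far as the arm can. A call with a gripper value outside its range is refused whole. OPENING is the opening, from 0 (shut) to 1 (fully open), set as the call begins (- or left out, the last holds). The fingers move at their own pace and stop on an object; FORCE is the grip in N (left out, the last holds). Time passes only in rows, so rows that repeat a pose let the fingers close. It gives the time, the measured TCP pose, the force, the opening and the grip force at its end, in the units of the state.
- get_obs(): the state, without advancing time (a new reading comes with each control period).
- read_camera(name): name is "side" or "top" or "wrist"; returns the picture (480x640x3 uint8, red, green, blue); there is no depth.
- camera_params(name): a dict with "K" (3x3 intrinsics, pixels), "origin" and "attitude" of the camera in the world. Camera axes: x right, y up, looking along -z (the intrinsics and any distortion apply to the point x, -y, -z); pixel columns grow to the right and rows downward; lengths in m; the calibration is good to about 2 mm. A picture is of the moment at which its call begins: read the wrist's pose just before it. camera_params takes no time and is no camera call; for the wrist camera it gives the pose at the moment of the call.
- hand_in(): hands the job in; it is judged then, once.
The state is a dict: "t": time; "q": joint angles; "joint_vel": joint speeds; "joint_torque": joint torques, N m; "eef_pos": TCP position; "tool_rot": TCP orientation; "contact_force": force on the tool from outside, world axes, zero at the start; "torque": the same for the moment, N m; "gripper_width": opening from 0.0 (shut) to 1.0 (fully open); "grasp_force": force on a finger pad.
Only numpy, scipy, OpenCV 4.12 (cv2) and the standard library are available. Lean on these libraries where they do the work, as an engineer would, in place of code of your own. Each camera call takes 0.05 s, during which the arm holds its last target. There are 200 camera calls.

## Working session

There is one attempt and no reset: what is moved stays moved. The work goes in short steps, Python scripts to look and compute and a shell command to move; the robot and the scene stay as the last step left them, time stands still between calls to the robot, and variables do not carry over. Pictures are saved under pics/ and viewed, at most 10 in all, crops included, and the job is handed in when it is done.

```bash
mkdir -p pics
python3 - <<'E'
from station import *
import cv2
o=get_obs();print({k:o[k] for k in('t','eef_pos','tool_rot','contact_force','torque','gripper_width')})
for n in('top','side'):
    p=camera_params(n);print(n,p)
    cv2.imwrite(f'pics/{n}1.png',read_camera(n)[:,:,::-1])
E
```

```text
{'t': 0.0, 'eef_pos': array([ 0.17843291, -0.65034493,  0.23030467]), 'tool_rot': array([-9.22421934e-04,  9.91047892e-01,  1.33503525e-01, -1.85981154e-04]), 'contact_force': array([ 0.08252229,  0.13838021, -0.14733537]), 'torque': array([-0.06250579,  0.04074156, -0.03230343]), 'gripper_width': 1.0005194247311255}
top {'K': array([[463.39379107,   0.        , 317.38285476],
       [  0.        , 463.39379107, 235.76522713],
       [  0.        ,   0.        ,   1.        ]]), 'origin': array([ 0.4076575 , -0.00403765,  1.14634624]), 'attitude': array([-0.7012732 , -0.04512879,  0.0338773 ,  0.71065577])}
side {'K': array([[548.05899913,   0.        , 318.55355999],
       [  0.        , 548.05899913, 254.50548527],
       [  0.        ,   0.        ,   1.        ]]), 'origin': array([ 0.40203095, -1.11276154,  0.83400382]), 'attitude': array([ 0.87584713,  0.48046126, -0.02463896, -0.03796972])}
```

View pics/top1.png

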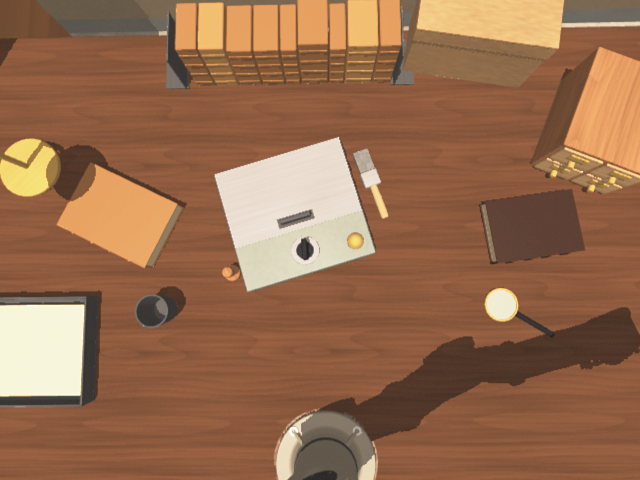

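The top view shows the box with corners near (215,175), (339,138), (374,252) and (247,291). The knob is at (305,249), the pull bar at (295,219), the paperweight at (356,241), the seal at (231,272) and the brush on the right. I'll enlarge it.

```bash
cat > h.py <<'E'
import numpy as np
from scipy.spatial.transform import Rotation as R
def rot(q): return R.from_quat([q[1],q[2],q[3],q[0]])
def ray(p,u,v,z):
    K=p['K'];d=np.array([(u-K[0,2])/K[0,0],-(v-K[1,2])/K[1,1],-1])
    d=rot(p['attitude']).apply(d);o=np.array(p['origin']);return o+d*(z-o[2])/d[2]
E
python3 - <<'E'
import cv2
a=cv2.imread('pics/top1.png')[132:297,205:385];cv2.imwrite('pics/top1c.png',cv2.resize(a,None,fx=3.6,fy=3.6,interpolation=cv2.INTER_CUBIC)[:600])
E
```

```text
(no output)
```

View pics/top1c.png

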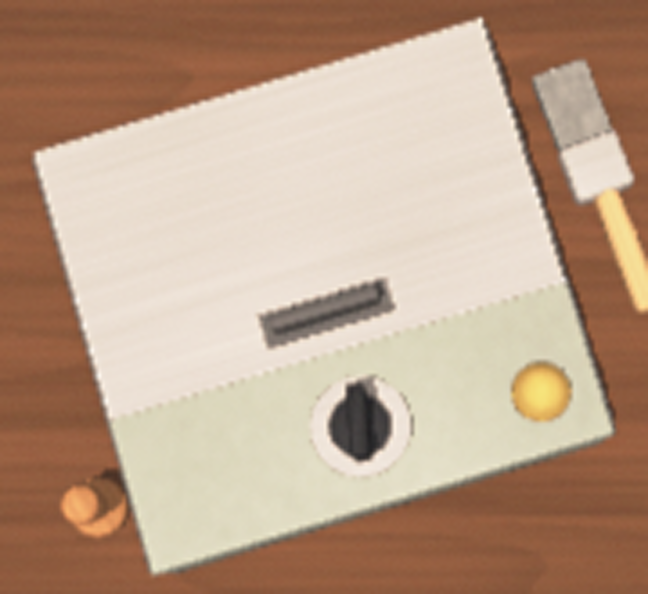

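The crop shows cover corners (35,153) and (483,18), deck corners (612,433) and (152,573), and the rosette centre at (361,426). The knob bar runs from (358,382) to (362,460), roughly 0.2 rad clockwise of box x.

Run:
```python
from station import *
from h import *
p=camera_params('top')
f=lambda a,z:ray(p,205+a[0]/3.6-.4,132+a[1]/3.6-.4,z)[:2]
C=[f(c,.104) for c in((35,153),(483,18),(612,433),(152,573))]
print(np.round(C,4)); c=np.mean(C,0)
ex=(C[0]+C[1]-C[2]-C[3]);yaw=np.arctan2(ex[1],ex[0]);ey=C[0]+C[3]-C[1]-C[2];print('c',c,'yaw',yaw,np.arctan2(-ey[0],ey[1]))
x=np.array([np.cos(yaw),np.sin(yaw)])
print('knob from box',c-.09*x,'rosette',f((361,426),.11))
k=f((358,382),.152)-f((362,460),.152);print('knob top mid',(f((358,382),.152)+f((362,460),.152))/2,'bar dir',np.arctan2(k[1],k[0]),np.hypot(*k))
b=[f((262,330),.134),f((388,292),.134)];print('pull',b,np.mean(b,0))
print('pw',f((541,391),.12))
o=get_obs();print('tool x,y dirs',rot(o['tool_rot']).as_matrix().round(3))
w=camera_params('wrist');print(w['origin']-o['eef_pos'])
```

```text
[[ 0.6713  0.2478]
 [ 0.7553 -0.0406]
 [ 0.4865 -0.1165]
 [ 0.4031  0.1714]]
c [0.57904919 0.06555463] yaw 0.27632292095676436 0.28272979932471765
knob from box [0.49246333 0.04100084] rosette [0.49252199 0.04021736]
knob top mid [0.49215248 0.03899696] bar dir 0.04180948160714544 0.04688779513649033
pull [array([0.55044819, 0.0994043 ]), array([0.57287161, 0.02182708])] [0.5616599  0.06061569]
pw [ 0.51185683 -0.07164942]
tool x,y dirs [[ 0.964  0.265 -0.001]
 [ 0.265 -0.964  0.002]
 [-0.    -0.002 -1.   ]]
[0.06414179 0.0174461  0.14272585]
```

```bash
python3 -m jog '[{"x":0.02,"y":-0.01,"z":-0.02},{"x":0.055,"y":-0.035,"z":-0.03,"az":0.03},{"x":0.09,"y":-0.06,"z":-0.03,"az":0.06},{"x":0.13,"y":-0.085,"z":-0.03,"az":0.09},{"x":0.17,"y":-0.115,"z":-0.03,"az":0.12},{"x":0.21,"y":-0.145,"z":-0.03,"az":0.15},{"x":0.25,"y":-0.175,"z":-0.03,"az":0.18},{"x":0.285,"y":-0.205,"z":-0.03,"az":0.21},{"x":0.315,"y":-0.235,"z":-0.03,"az":0.23},{"x":0.335,"y":-0.27,"z":-0.03,"az":0.23}]'
cat > rel.py <<'E'
from station import *
from h import *
import sys
o=get_obs();M=rot(o['tool_rot']);m=M.as_matrix()
print('t',o['t'],'q',np.round(o['q'],2),'pos',np.round(o['eef_pos'],4),'xdir',np.arctan2(m[1,0],m[0,0]),'F',np.round(o['contact_force'],2),'T',np.round(o['torque'],3),'w',o['gripper_width'],o['grasp_force'])
if len(sys.argv)>1:
    t=np.array(list(map(float,sys.argv[1:4])));print('shift',M.inv().apply(t-o['eef_pos']).round(4))
    if len(sys.argv)>4:
        y=float(sys.argv[4]);D=R.from_matrix(np.array([[np.cos(y),np.sin(y),0],[np.sin(y),-np.cos(y),0],[0,0,-1]]).astype(float));print('turn',(M.inv()*D).as_rotvec().round(4))
E
python3 rel.py .4925 .04 .25 .04
```

```text
t 0.1 q [ 1.19  0.48  0.02  1.56 -0.01  1.11 -0.08] pos [ 0.1785 -0.6504  0.2304] xdir 0.26784888778921173 F [-0.28 -0.25  0.19] T [-0.009  0.041 -0.026] w 1.0005830346993074 0.0
shift [ 0.4855 -0.5827 -0.0187]
turn [-0.0016  0.0003  0.2278]validation failed for argument at $[0]...
```

```bash
python3 -m jog '[{"x":0.02,"y":-0.01,"z":-0.02,"ax":0,"ay":0,"az":0},{"x":0.055,"y":-0.035,"z":-0.03,"ax":0,"ay":0,"az":0.03},{"x":0.09,"y":-0.06,"z":-0.03,"ax":0,"ay":0,"az":0.06},{"x":0.13,"y":-0.085,"z":-0.03,"ax":0,"ay":0,"az":0.09},{"x":0.17,"y":-0.115,"z":-0.03,"ax":0,"ay":0,"az":0.12},{"x":0.21,"y":-0.145,"z":-0.03,"ax":0,"ay":0,"az":0.15},{"x":0.25,"y":-0.175,"z":-0.03,"ax":0,"ay":0,"az":0.18},{"x":0.285,"y":-0.205,"z":-0.03,"ax":0,"ay":0,"az":0.21},{"x":0.315,"y":-0.235,"z":-0.03,"ax":0,"ay":0,"az":0.23},{"x":0.335,"y":-0.27,"z":-0.03,"ax":0,"ay":0,"az":0.23}]'
python3 rel.py .4925 .04 .25 .04
```

```text
t: 1.1
eef_pos: [0.4318, -0.2997, 0.261]
tool_rot: [-0.0, 1.0, 0.019, 0.0]
contact_force: [0.4, -0.5, -1.1]
gripper_width: 1.002
grasp_force: 0.0
t 1.1 q [ 0.61  0.21 -0.14  1.87  0.03  1.07 -1.07] pos [ 0.4318 -0.2997  0.261 ] xdir 0.03893772058891562 F [ 0.44 -0.46 -1.09] T [ 0.04   0.005 -0.007] w 1.001769129562956 0.0
shift [ 0.0739 -0.3371  0.0112]
turn [-0.0003 -0.0004 -0.0011]
```

```bash
python3 -m jog '[{"x":0.006,"y":-0.025,"z":0,"ax":0,"ay":0,"az":-0.1},{"x":0.013,"y":-0.06,"z":0,"ax":0,"ay":0,"az":-0.24},{"x":0.02,"y":-0.095,"z":0,"ax":0,"ay":0,"az":-0.38},{"x":0.028,"y":-0.13,"z":0,"ax":0,"ay":0,"az":-0.52},{"x":0.036,"y":-0.165,"z":0,"ax":0,"ay":0,"az":-0.66},{"x":0.044,"y":-0.2,"z":0,"ax":0,"ay":0,"az":-0.8},{"x":0.052,"y":-0.235,"z":0,"ax":0,"ay":0,"az":-0.94},{"x":0.06,"y":-0.27,"z":0,"ax":0,"ay":0,"az":-1.08},{"x":0.067,"y":-0.305,"z":0,"ax":0,"ay":0,"az":-1.22},{"x":0.074,"y":-0.33,"z":0.005,"ax":0,"ay":0,"az":-1.36},{"x":0.074,"y":-0.337,"z":0.01,"ax":0,"ay":0,"az":-1.5},{"x":0.074,"y":-0.337,"z":0.011,"ax":0,"ay":0,"az":-1.57}]'
python3 -m jog '[{"x":0,"y":0,"z":0,"ax":0,"ay":0,"az":-0.14},{"x":0,"y":0,"z":0,"ax":0,"ay":0,"az":-0.28},{"x":0,"y":0,"z":0,"ax":0,"ay":0,"az":-0.42},{"x":0,"y":0,"z":0,"ax":0,"ay":0,"az":-0.56},{"x":0,"y":0,"z":0,"ax":0,"ay":0,"az":-0.7},{"x":0,"y":0,"z":0,"ax":0,"ay":0,"az":-0.84},{"x":0,"y":0,"z":0,"ax":0,"ay":0,"az":-0.98},{"x":0,"y":0,"z":0,"ax":0,"ay":0,"az":-1.12},{"x":0,"y":0,"z":0,"ax":0,"ay":0,"az":-1.26},{"x":0,"y":0,"z":0,"ax":0,"ay":0,"az":-1.4},{"x":0,"y":0,"z":0,"ax":0,"ay":0,"az":-1.5},{"x":0,"y":0,"z":0,"ax":0,"ay":0,"az":-1.57}]'
python3 -m jog '[{"x":0,"y":0,"z":0,"ax":0,"ay":0,"az":0},{"x":0,"y":0,"z":0,"ax":0,"ay":0,"az":0}]'
python3 rel.py .4925 .04 .125 3.1816
python3 - <<'E'
from station import *
import cv2
print(camera_params('wrist'))
cv2.imwrite('pics/w1.png',read_camera('wrist')[:,:,::-1])
E
```

```text
t: 2.3
eef_pos: [0.4908, 0.0395, 0.2495]
tool_rot: [-0.001, 0.691, 0.723, -0.0]
contact_force: [0.1, -0.7, 0.5]
gripper_width: 0.997
grasp_force: 0.0
t: 3.5
eef_pos: [0.4911, 0.0374, 0.25]
tool_rot: [-0.0, -0.02, 1.0, -0.0]
contact_force: [-0.1, 0.2, -1.4]
gripper_width: 0.997
grasp_force: 0.0
t: 3.7
eef_pos: [0.4913, 0.0375, 0.2501]
tool_rot: [-0.0, -0.017, 1.0, -0.0]
contact_force: [0.2, 0.5, -0.3]
gripper_width: 0.999
grasp_force: 0.0
t 3.7 q [ 0.49  0.24 -0.79  1.92  0.2   1.06  1.22] pos [0.4913 0.0375 0.2501] xdir -3.107559477362118 F [ 0.17  0.47 -0.35] T [-0.057 -0.012 -0.011] w 0.9990191501531538 0.0
shift [-0.0014  0.0025  0.1251]
turn [-0.     -0.0005 -0.006 ]
{'K': array([[427.69740007,   0.        , 315.51883218],
       [  0.        , 427.69740007, 246.97383375],
       [  0.        ,   0.        ,   1.        ]]), 'origin': array([0.42412861, 0.03519493, 0.39283912]), 'attitude': array([ 0.68898489, -0.09253133, -0.0952811 ,  0.71250213])}
```

View pics/w1.png

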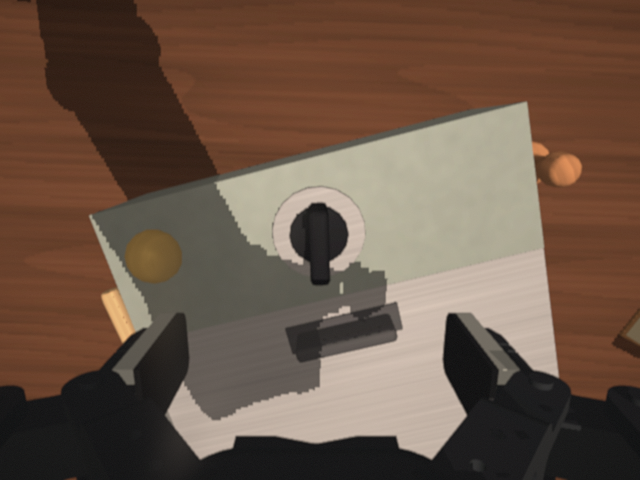

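The wrist view shows the rosette centred at (319,234) and the knob bar top from (318,206) to (320,281). The pull bar is at (345,332) and the paperweight at (153,256).

Run:
```python
from station import *
from h import *
p=camera_params('wrist')
print(ray(p,319,234,.110),ray(p,319.5,233,.116))
a,b=ray(p,318,205,.152),ray(p,320,283,.152);d=b-a;print(a,b,(a+b)/2,np.arctan2(d[1],d[0]),np.hypot(*d[:2]))
for s in((217,184),(527,102),(543,250),(557,372)):print(ray(p,*s,.104))
```

```text
[0.49214354 0.03971604 0.11      ] [0.49000691 0.03992859 0.116     ]
[0.46512724 0.0378725  0.152     ] [0.51211441 0.04072612 0.152     ] [0.48862083 0.03929931 0.152     ] 0.060657452206414456 0.04707373870587486
[ 0.46132772 -0.03005773  0.104     ]
[0.40218094 0.1698772  0.104     ]
[0.49979264 0.19722589 0.104     ]
[0.59529905 0.22460674 0.104     ]
```

```bash
python3 -m jog '[{"x":0,"y":0.002,"z":0.02,"ax":0,"ay":0,"az":-0.015},{"x":0,"y":0.002,"z":0.05,"ax":0,"ay":0,"az":-0.015},{"x":0,"y":0.002,"z":0.08,"ax":0,"ay":0,"az":-0.015},{"x":0,"y":0.002,"z":0.105,"ax":0,"ay":0,"az":-0.015},{"x":0,"y":0.002,"z":0.12,"ax":0,"ay":0,"az":-0.015},{"x":0,"y":0.002,"z":0.127,"ax":0,"ay":0,"az":-0.015},{"x":0,"y":0.002,"z":0.127,"ax":0,"ay":0,"az":-0.015}]'
python3 -m jog '[{"x":0,"y":0,"z":0,"ax":0,"ay":0,"az":0},{"x":0,"y":0,"z":0,"ax":0,"ay":0,"az":0},{"x":0,"y":0,"z":0,"ax":0,"ay":0,"az":0},{"x":0,"y":0,"z":0,"ax":0,"ay":0,"az":0},{"x":0,"y":0,"z":0,"ax":0,"ay":0,"az":0},{"x":0,"y":0,"z":0,"ax":0,"ay":0,"az":0},{"x":0,"y":0,"z":0,"ax":0,"ay":0,"az":0},{"x":0,"y":0,"z":0,"ax":0,"ay":0,"az":0},{"x":0,"y":0,"z":0,"ax":0,"ay":0,"az":0},{"x":0,"y":0,"z":0,"ax":0,"ay":0,"az":0}]' 0 70
python3 rel.py
```

```text
t: 4.45
eef_pos: [0.4913, 0.0397, 0.123]
tool_rot: [-0.0, -0.025, 1.0, 0.0]
contact_force: [0.6, -0.4, 1.4]
gripper_width: 0.999
grasp_force: 0.0
t: 5.45
eef_pos: [0.4916, 0.0396, 0.1237]
tool_rot: [0.0, -0.026, 1.0, -0.0]
contact_force: [-1.6, -0.4, 5.8]
gripper_width: 0.128
grasp_force: 68.5
t 5.45 q [ 0.39  0.41 -0.72  2.04  0.37  0.81  1.07] pos [0.4916 0.0396 0.1237] xdir -3.0900634909668145 F [-1.62 -0.37  5.76] T [-0.285  0.29   0.093] w 0.12845121965073444 68.45591425895691
```

```bash
cat > tq.py <<'E'
from station import *
from h import *
o=get_obs();m=rot(o['tool_rot']).as_matrix();a=np.arctan2(m[1,0],m[0,0])
print('t %.2f KNOB %.3f Tz %.3f'%(o['t'],(0.28-(a+np.pi)+np.pi)%(2*np.pi)-np.pi,o['torque'][2]),'F',np.round(o['contact_force'],1),'xy',np.round(o['eef_pos'],4),'q7 %.2f'%o['q'][6],'grip %.0f'%o['grasp_force'])
E
python3 tq.py
python3 -m jog '[{"x":0,"y":0,"z":0,"ax":0,"ay":0,"az":0.018},{"x":0,"y":0,"z":0,"ax":0,"ay":0,"az":0.036},{"x":0,"y":0,"z":0,"ax":0,"ay":0,"az":0.054},{"x":0,"y":0,"z":0,"ax":0,"ay":0,"az":0.072}]' >/dev/null; python3 tq.py
python3 -m jog '[{"x":0,"y":0,"z":0,"ax":0,"ay":0,"az":0.018},{"x":0,"y":0,"z":0,"ax":0,"ay":0,"az":0.036},{"x":0,"y":0,"z":0,"ax":0,"ay":0,"az":0.054},{"x":0,"y":0,"z":0,"ax":0,"ay":0,"az":0.072}]' >/dev/null; python3 tq.py
python3 -m jog '[{"x":0,"y":0,"z":0,"ax":0,"ay":0,"az":0.018},{"x":0,"y":0,"z":0,"ax":0,"ay":0,"az":0.036},{"x":0,"y":0,"z":0,"ax":0,"ay":0,"az":0.054}]' >/dev/null; python3 tq.py
```

```text
t 5.45 KNOB 0.228 Tz 0.093 F [-1.6 -0.4  5.8] xy [0.4916 0.0396 0.1237] q7 1.07 grip 68
t 5.85 KNOB 0.301 Tz 0.277 F [-0.9 -1.3  6.3] xy [0.4916 0.0396 0.1237] q7 1.01 grip 69
t 6.25 KNOB 0.373 Tz 0.376 F [-1.1 -0.1  5.1] xy [0.4916 0.0396 0.1237] q7 0.94 grip 69
t 6.55 KNOB 0.427 Tz 0.345 F [-2.4 -1.4  7.1] xy [0.4916 0.0396 0.1237] q7 0.90 grip 69
```

```bash
python3 -m jog '[{"x":0,"y":0,"z":0,"ax":0,"ay":0,"az":0.018},{"x":0,"y":0,"z":0,"ax":0,"ay":0,"az":0.036}]' >/dev/null; python3 tq.py
python3 -m jog '[{"x":0,"y":0,"z":0,"ax":0,"ay":0,"az":0.018},{"x":0,"y":0,"z":0,"ax":0,"ay":0,"az":0.036}]' >/dev/null; python3 tq.py
python3 -m jog '[{"x":0,"y":0,"z":0,"ax":0,"ay":0,"az":0.018},{"x":0,"y":0,"z":0,"ax":0,"ay":0,"az":0.036}]' >/dev/null; python3 tq.py
python3 -m jog '[{"x":0,"y":0,"z":0,"ax":0,"ay":0,"az":0.018},{"x":0,"y":0,"z":0,"ax":0,"ay":0,"az":0.036}]' >/dev/null; python3 tq.py
```

```text
t 6.75 KNOB 0.463 Tz 0.324 F [-1.5 -1.1  5.9] xy [0.4916 0.0397 0.1237] q7 0.87 grip 69
t 6.95 KNOB 0.499 Tz 0.209 F [-1.5  0.5  5.2] xy [0.4916 0.0397 0.1237] q7 0.83 grip 68
t 7.15 KNOB 0.535 Tz 0.209 F [-1.6  0.   5.6] xy [0.4916 0.0397 0.1238] q7 0.80 grip 68
t 7.35 KNOB 0.571 Tz 0.219 F [-2.5 -0.8  6. ] xy [0.4916 0.0397 0.1238] q7 0.77 grip 68
```

```bash
python3 -m jog '[{"x":0,"y":0,"z":0,"ax":0,"ay":0,"az":0.018},{"x":0,"y":0,"z":0,"ax":0,"ay":0,"az":0.036}]' >/dev/null; python3 tq.py
python3 -m jog '[{"x":0,"y":0,"z":0,"ax":0,"ay":0,"az":0.015},{"x":0,"y":0,"z":0,"ax":0,"ay":0,"az":0.03}]' >/dev/null; python3 tq.py
python3 -m jog '[{"x":0,"y":0,"z":0,"ax":0,"ay":0,"az":0.015}]' >/dev/null; python3 tq.py
python3 -m jog '[{"x":0,"y":0,"z":0,"ax":0,"ay":0,"az":0.015}]' >/dev/null; python3 tq.py
```

```text
t 7.55 KNOB 0.607 Tz 0.208 F [-1.6 -1.   6.7] xy [0.4916 0.0398 0.1237] q7 0.74 grip 68
t 7.75 KNOB 0.637 Tz 0.134 F [-0.9 -0.3  5.6] xy [0.4916 0.0397 0.1237] q7 0.71 grip 68
t 7.85 KNOB 0.652 Tz 0.170 F [-2.5 -1.1  6. ] xy [0.4916 0.0398 0.1238] q7 0.70 grip 69
t 7.95 KNOB 0.667 Tz 0.143 F [-1.6 -0.9  6.2] xy [0.4916 0.0398 0.1237] q7 0.68 grip 69
```

```bash
python3 -m jog '[{"x":0,"y":0,"z":0,"ax":0,"ay":0,"az":0.012}]' >/dev/null; python3 tq.py
python3 -m jog '[{"x":0,"y":0,"z":0,"ax":0,"ay":0,"az":0.012}]' >/dev/null; python3 tq.py
python3 -m jog '[{"x":0,"y":0,"z":0,"ax":0,"ay":0,"az":0.012}]' >/dev/null; python3 tq.py
```

```text
t 8.05 KNOB 0.679 Tz 0.129 F [-0.9 -0.   6.4] xy [0.4916 0.0399 0.1237] q7 0.67 grip 69
t 8.15 KNOB 0.691 Tz 0.155 F [-0.9 -0.4  6.4] xy [0.4916 0.0398 0.1237] q7 0.66 grip 68
t 8.25 KNOB 0.703 Tz 0.102 F [-1.2 -0.   5. ] xy [0.4916 0.0398 0.1237] q7 0.65 grip 68
```

```bash
python3 -m jog '[{"x":0,"y":0,"z":0,"ax":0,"ay":0,"az":0.012}]' >/dev/null; python3 tq.py
python3 -m jog '[{"x":0,"y":0,"z":0,"ax":0,"ay":0,"az":0.012}]' >/dev/null; python3 tq.py
python3 -m jog '[{"x":0,"y":0,"z":0,"ax":0,"ay":0,"az":0.012}]' >/dev/null; python3 tq.py
```

```text
t 8.35 KNOB 0.715 Tz 0.147 F [-1.1 -0.2  4.8] xy [0.4916 0.0398 0.1237] q7 0.64 grip 68
t 8.45 KNOB 0.727 Tz 0.163 F [-1.5 -0.   4. ] xy [0.4916 0.0398 0.1237] q7 0.63 grip 68
t 8.55 KNOB 0.739 Tz 0.278 F [-1.3  0.2  5. ] xy [0.4916 0.0399 0.1237] q7 0.62 grip 68
```

```bash
python3 -m jog '[{"x":0,"y":0,"z":0,"ax":0,"ay":0,"az":0}]' >/dev/null; python3 tq.py
python3 -m jog '[{"x":0,"y":0,"z":0,"ax":0,"ay":0,"az":0.01}]' >/dev/null; python3 tq.py
```

```text
t 8.65 KNOB 0.739 Tz 0.204 F [-1.2  0.6  3.4] xy [0.4916 0.0398 0.1237] q7 0.62 grip 68
t 8.75 KNOB 0.748 Tz 0.336 F [-0.9 -0.1  6.1] xy [0.4917 0.0399 0.1237] q7 0.61 grip 69
```

```bash
python3 -m jog '[{"x":0,"y":0,"z":0,"ax":0,"ay":0,"az":0.01}]' >/dev/null; python3 tq.py
python3 -m jog '[{"x":0,"y":0,"z":0,"ax":0,"ay":0,"az":0.01}]' >/dev/null; python3 tq.py
```

```text
t 8.85 KNOB 0.758 Tz 0.464 F [-1.2  0.2  6.1] xy [0.4917 0.0398 0.1237] q7 0.60 grip 69
t 8.95 KNOB 0.768 Tz 0.524 F [-1.5 -0.7  5.6] xy [0.4917 0.0398 0.1238] q7 0.59 grip 69
```

```bash
python3 -m jog '[{"x":0,"y":0,"z":0,"ax":0,"ay":0,"az":-0.01},{"x":0,"y":0,"z":0,"ax":0,"ay":0,"az":-0.02}]' >/dev/null; python3 tq.py
python3 -m jog '[{"x":0,"y":0,"z":0,"ax":0,"ay":0,"az":-0.01}]' >/dev/null; python3 tq.py
python3 -m jog '[{"x":0,"y":0,"z":0,"ax":0,"ay":0,"az":0},{"x":0,"y":0,"z":0,"ax":0,"ay":0,"az":0},{"x":0,"y":0,"z":0,"ax":0,"ay":0,"az":0},{"x":0,"y":0,"z":0,"ax":0,"ay":0,"az":0}]' >/dev/null; python3 tq.py
```

```text
t 9.15 KNOB 0.749 Tz -0.088 F [-1.1 -0.3  5.1] xy [0.4917 0.0398 0.1238] q7 0.61 grip 68
t 9.25 KNOB 0.739 Tz -0.271 F [-1.4  1.1  6.1] xy [0.4917 0.0398 0.1238] q7 0.62 grip 68
t 9.65 KNOB 0.739 Tz -0.123 F [-0.4 -0.4  5.9] xy [0.4917 0.0398 0.1237] q7 0.62 grip 68
```

```bash
python3 -m jog '[{"x":0,"y":0,"z":0,"ax":0,"ay":0,"az":0},{"x":0,"y":0,"z":0,"ax":0,"ay":0,"az":0},{"x":0,"y":0,"z":0,"ax":0,"ay":0,"az":0},{"x":0,"y":0,"z":0,"ax":0,"ay":0,"az":0},{"x":0,"y":0,"z":0,"ax":0,"ay":0,"az":0},{"x":0,"y":0,"z":-0.01,"ax":0,"ay":0,"az":0},{"x":0,"y":0,"z":-0.03,"ax":0,"ay":0,"az":0},{"x":0,"y":0,"z":-0.06,"ax":0,"ay":0,"az":0},{"x":0,"y":0,"z":-0.09,"ax":0,"ay":0,"az":0},{"x":0,"y":0,"z":-0.115,"ax":0,"ay":0,"az":0},{"x":0,"y":0,"z":-0.126,"ax":0,"ay":0,"az":0},{"x":0,"y":0,"z":-0.126,"ax":0,"ay":0,"az":0}]' 0.5
python3 - <<'E'
from station import *
import cv2
from h import *
a=read_camera('wrist')[:,:,::-1];p=camera_params('wrist')
q=rot(p['attitude']).inv().apply(np.array([.4917,.0398,.152])-p['origin']);K=p['K']
u=int(K[0,2]-K[0,0]*q[0]/q[2]);v=int(K[1,2]+K[1,1]*q[1]/q[2]);print(u,v)
np.save('w2.npy',[u-70,v-50]);np.save('w2p.npy',np.r_[p['origin'],p['attitude'],K.ravel()])
cv2.imwrite('pics/w2.png',cv2.resize(a[v-50:v+50,u-70:u+70],None,fx=5,fy=5,interpolation=cv2.INTER_CUBIC))
E
python3 rel.py .5436 .0547 .20 -2.8616
```

```text
t: 10.85
eef_pos: [0.4923, 0.0398, 0.2509]
tool_rot: [0.002, 0.227, 0.974, 0.0]
contact_force: [0.7, -0.1, 0.0]
gripper_width: 0.498
grasp_force: 0.0
316 249
t 10.9 q [ 0.38  0.22 -0.66  1.92  0.16  1.05  0.76] pos [0.4914 0.0395 0.2494] xdir 2.682498230946728 F [-1.03  0.37 -0.13] T [0.01  0.043 0.065] w 0.5004829647981568 0.0
shift [-0.04    0.0367  0.0495]
turn [-2.000e-04  9.000e-04 -7.391e-01]
```

View pics/w2.png

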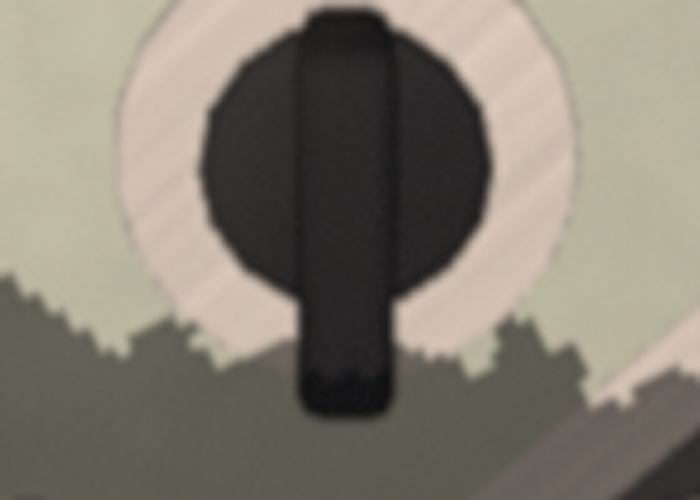

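The crop shows the knob bar upright from (345,10) to (347,415), still aligned with the tool, so it stayed where it was left. Next I move over the gap between knob and pull bar, fingers shut.

```bash
python3 -m jog '[{"x":-0.008,"y":0.007,"z":0,"ax":0,"ay":0,"az":-0.12},{"x":-0.016,"y":0.015,"z":0,"ax":0,"ay":0,"az":-0.25},{"x":-0.024,"y":0.022,"z":0.01,"ax":0,"ay":0,"az":-0.38},{"x":-0.032,"y":0.03,"z":0.02,"ax":0,"ay":0,"az":-0.5},{"x":-0.04,"y":0.0367,"z":0.03,"ax":0,"ay":0,"az":-0.62},{"x":-0.04,"y":0.0367,"z":0.03,"ax":0,"ay":0,"az":-0.74},{"x":-0.04,"y":0.0367,"z":0.03,"ax":0,"ay":0,"az":-0.74},{"x":-0.04,"y":0.0367,"z":0.03,"ax":0,"ay":0,"az":-0.74},{"x":-0.04,"y":0.0367,"z":0.03,"ax":0,"ay":0,"az":-0.74}]' 0 40 | tail -2
python3 rel.py .5436 .0547 .116 -2.8616
python3 - <<'E'
from station import *
import cv2
from h import *
p=camera_params('wrist');cv2.imwrite('pics/w3.png',read_camera('wrist')[:,:,::-1])
E
```

```text
gripper_width: -0.002
grasp_force: 0.0
t 11.8 q [ 0.4   0.38 -0.77  1.84  0.3   1.05  1.37] pos [0.5431 0.0547 0.2189] xdir -2.862673734637966 F [ 0.06 -1.31 -0.26] T [ 0.083 -0.001 -0.003] w -0.001615382288910826 0.0
shift [-5.000e-04 -1.000e-04  1.029e-01]
turn [ 0.     -0.0007 -0.0011]
```

View pics/w3.png

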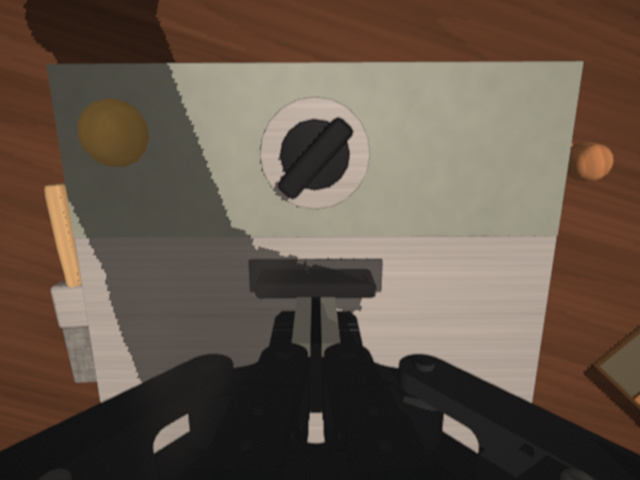

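The pull bar spans (248–383, 259–298) and the knob is at (315,153). The tool is square to the box, and the fingertips sit just over the gap.

Run:
```python
from station import *
from h import *
p=camera_params('wrist');o=get_obs()
e=np.array([np.cos(.28),np.sin(.28)]);k=np.array([.4917,.0398])
for v,z in((259,.104),(270,.134),(275,.134),(297,.134),(236,.104),(153,.110)):print(v,z,((ray(p,315,v,z)[:2]-k)@e).round(4))
print('tcp',(o['eef_pos'][:2]-k)@e)
```

```text
259 0.104 0.0647
270 0.134 0.0621
275 0.134 0.065
297 0.134 0.0783
236 0.104 0.0498
153 0.11 -0.0009
tcp 0.053665746635542695
```

```bash
python3 -m jog '[{"x":0.006,"y":0,"z":0.01,"ax":0,"ay":0,"az":0},{"x":0.006,"y":0,"z":0.03,"ax":0,"ay":0,"az":0},{"x":0.006,"y":0,"z":0.055,"ax":0,"ay":0,"az":0},{"x":0.006,"y":0,"z":0.075,"ax":0,"ay":0,"az":0},{"x":0.006,"y":0,"z":0.09,"ax":0,"ay":0,"az":0},{"x":0.006,"y":0,"z":0.1,"ax":0,"ay":0,"az":0},{"x":0.006,"y":0,"z":0.1,"ax":0,"ay":0,"az":0}]' | sed -n 2,4p
python3 -m jog '[{"x":-0.002,"y":0,"z":0,"ax":0,"ay":0,"az":0},{"x":-0.004,"y":0,"z":0,"ax":0,"ay":0,"az":0},{"x":-0.005,"y":0,"z":0,"ax":0,"ay":0,"az":0},{"x":-0.006,"y":0,"z":0,"ax":0,"ay":0,"az":0}]' | sed -n 2,4p
python3 -m jog '[{"x":-0.0015,"y":0,"z":0,"ax":0,"ay":0,"az":0},{"x":-0.0015,"y":0,"z":0,"ax":0,"ay":0,"az":0}]' | sed -n 2,4p
```

```text
eef_pos: [0.5368, 0.053, 0.1181]
tool_rot: [-0.001, -0.14, 0.99, 0.0]
contact_force: [-0.4, -0.4, 0.0]
eef_pos: [0.5441, 0.0549, 0.1199]
tool_rot: [0.001, -0.14, 0.99, -0.0]
contact_force: [-0.2, 0.0, -0.0]
eef_pos: [0.5452, 0.0553, 0.1195]
tool_rot: [0.0, -0.14, 0.99, 0.0]
contact_force: [-0.6, -0.3, -0.4]
```

```bash
for i in 1; do :; done
python3 -m jog '[{"x":-0.001,"y":0,"z":0,"ax":0,"ay":0,"az":0},{"x":-0.002,"y":0,"z":0,"ax":0,"ay":0,"az":0}]' | sed -n '2p;4p'
python3 -m jog '[{"x":-0.001,"y":0,"z":0,"ax":0,"ay":0,"az":0}]' | sed -n '2p;4p'
python3 -m jog '[{"x":-0.001,"y":0,"z":0,"ax":0,"ay":0,"az":0}]' | sed -n '2p;4p'
python3 -m jog '[{"x":-0.001,"y":0,"z":0,"ax":0,"ay":0,"az":0}]' | sed -n '2p;4p'
```

```text
eef_pos: [0.5469, 0.0557, 0.1193]
contact_force: [0.1, -0.9, 0.0]
eef_pos: [0.5479, 0.056, 0.1193]
contact_force: [-0.6, -1.0, 0.6]
eef_pos: [0.5488, 0.0564, 0.1193]
contact_force: [-1.2, -0.7, 0.6]
eef_pos: [0.5494, 0.0565, 0.1192]
contact_force: [-1.2, -0.2, 1.4]
```

```bash
python3 -m jog '[{"x":-0.001,"y":0,"z":0,"ax":0,"ay":0,"az":0}]' | sed -n '2p;4p'
python3 -m jog '[{"x":-0.001,"y":0,"z":0,"ax":0,"ay":0,"az":0}]' | sed -n '2p;4p'
python3 -m jog '[{"x":-0.001,"y":0,"z":0,"ax":0,"ay":0,"az":0}]' | sed -n '2p;4p'
```

```text
eef_pos: [0.5504, 0.0568, 0.1192]
contact_force: [-1.7, -1.6, -0.3]
eef_pos: [0.5515, 0.0571, 0.1192]
contact_force: [-2.2, -0.8, 0.1]
eef_pos: [0.5525, 0.0574, 0.1192]
contact_force: [-0.4, -0.3, 1.5]
```

```bash
python3 -m jog '[{"x":-0.001,"y":0,"z":0,"ax":0,"ay":0,"az":0}]' | sed -n '2p;4p'
python3 -m jog '[{"x":-0.001,"y":0,"z":0,"ax":0,"ay":0,"az":0}]' | sed -n '2p;4p'
python3 -m jog '[{"x":-0.001,"y":0,"z":0,"ax":0,"ay":0,"az":0},{"x":-0.002,"y":0,"z":0,"ax":0,"ay":0,"az":0}]' | sed -n '2p;4p'
python3 -m jog '[{"x":-0.001,"y":0,"z":0,"ax":0,"ay":0,"az":0},{"x":-0.002,"y":0,"z":0,"ax":0,"ay":0,"az":0}]' | sed -n '2p;4p'
```

```text
eef_pos: [0.5535, 0.0577, 0.1192]
contact_force: [-1.7, 0.0, -0.3]
eef_pos: [0.5545, 0.058, 0.1192]
contact_force: [-1.7, -0.3, -0.1]
eef_pos: [0.5565, 0.0586, 0.1192]
contact_force: [-1.0, -0.4, 0.2]
eef_pos: [0.5584, 0.0591, 0.1192]
contact_force: [-1.7, 0.1, -0.4]
```

```bash
python3 -m jog '[{"x":-0.003,"y":0,"z":0,"ax":0,"ay":0,"az":0},{"x":-0.007,"y":0,"z":0,"ax":0,"ay":0,"az":0},{"x":-0.012,"y":0,"z":0,"ax":0,"ay":0,"az":0},{"x":-0.017,"y":0,"z":0,"ax":0,"ay":0,"az":0},{"x":-0.022,"y":0,"z":0,"ax":0,"ay":0,"az":0},{"x":-0.027,"y":0,"z":0,"ax":0,"ay":0,"az":0},{"x":-0.032,"y":0,"z":0,"ax":0,"ay":0,"az":0}]' | sed -n '2p;4p'
python3 -m jog '[{"x":-0.005,"y":0,"z":0,"ax":0,"ay":0,"az":0},{"x":-0.01,"y":0,"z":0,"ax":0,"ay":0,"az":0},{"x":-0.015,"y":0,"z":0,"ax":0,"ay":0,"az":0},{"x":-0.02,"y":0,"z":0,"ax":0,"ay":0,"az":0},{"x":-0.025,"y":0,"z":0,"ax":0,"ay":0,"az":0},{"x":-0.03,"y":0,"z":0,"ax":0,"ay":0,"az":0},{"x":-0.035,"y":0,"z":0,"ax":0,"ay":0,"az":0},{"x":-0.038,"y":0,"z":0,"ax":0,"ay":0,"az":0},{"x":-0.04,"y":0,"z":0,"ax":0,"ay":0,"az":0},{"x":-0.04,"y":0,"z":0,"ax":0,"ay":0,"az":0}]' | sed -n '2p;4p'
python3 rel.py .6340 .0808 .119 -2.8616
```

```text
eef_pos: [0.5896, 0.0682, 0.1193]
contact_force: [-1.4, 0.8, -1.0]
eef_pos: [0.6283, 0.0791, 0.1195]
contact_force: [-0.4, -0.5, 0.2]
t 16.25 q [ 0.25  0.62 -0.67  1.72  0.45  0.96  1.26] pos [0.6283 0.0791 0.1195] xdir -2.8605416205965946 F [-0.35 -0.47  0.22] T [ 0.059 -0.006 -0.021] w -0.0007595507839077376 0.07433868711814284
shift [-0.006   0.      0.0005]
turn [-0.0002  0.0012  0.0011]
```

```bash
python3 -m jog '[{"x":-0.002,"y":0,"z":0,"ax":0,"ay":0,"az":0},{"x":-0.004,"y":0,"z":0,"ax":0,"ay":0,"az":0},{"x":-0.005,"y":0,"z":0,"ax":0,"ay":0,"az":0}]' | sed -n '2p;4p'
python3 -m jog '[{"x":-0.001,"y":0,"z":0,"ax":0,"ay":0,"az":0}]' | sed -n '2p;4p'
python3 -m jog '[{"x":-0.001,"y":0,"z":0,"ax":0,"ay":0,"az":0}]' | sed -n '2p;4p'
python3 -m jog '[{"x":-0.001,"y":0,"z":0,"ax":0,"ay":0,"az":0}]' | sed -n '2p;4p'
```

```text
eef_pos: [0.6327, 0.0803, 0.1195]
contact_force: [-2.0, 0.1, 1.4]
eef_pos: [0.6335, 0.0806, 0.1195]
contact_force: [-1.6, -0.2, 1.2]
eef_pos: [0.6344, 0.0809, 0.1194]
contact_force: [-1.7, -0.4, 0.9]
eef_pos: [0.6353, 0.0811, 0.1193]
contact_force: [-5.8, -2.4, 2.3]
```

```bash
python3 -m jog '[{"x":-0.0007,"y":0,"z":0,"ax":0,"ay":0,"az":0}]' | sed -n '2p;4p'
python3 -m jog '[{"x":-0.0007,"y":0,"z":0,"ax":0,"ay":0,"az":0}]' | sed -n '2p;4p'
```

```text
eef_pos: [0.6353, 0.0812, 0.1192]
contact_force: [-6.3, -1.9, 4.5]
eef_pos: [0.6353, 0.0812, 0.1191]
contact_force: [-8.1, -2.4, 6.4]
```

At the stop: position is fixed while force rises. Back off, lift and check.

```bash
python3 -m jog '[{"x":0.003,"y":0,"z":0,"ax":0,"ay":0,"az":0},{"x":0.008,"y":0,"z":0,"ax":0,"ay":0,"az":0},{"x":0.01,"y":0,"z":-0.01,"ax":0,"ay":0,"az":0},{"x":0.01,"y":0,"z":-0.04,"ax":0,"ay":0,"az":0},{"x":0.01,"y":0,"z":-0.07,"ax":0,"ay":0,"az":0},{"x":0.01,"y":0,"z":-0.1,"ax":0,"ay":0,"az":0},{"x":0.01,"y":0,"z":-0.12,"ax":0,"ay":0,"az":0},{"x":0.01,"y":0,"z":-0.12,"ax":0,"ay":0,"az":0}]' | sed -n '1,4p'
python3 - <<'E'
from station import *
import cv2
cv2.imwrite('pics/w4.png',read_camera('wrist')[:,:,::-1])
E
```

```text
t: 17.85
eef_pos: [0.6289, 0.0799, 0.2437]
tool_rot: [0.004, -0.14, 0.99, 0.0]
contact_force: [0.3, 0.5, -0.2]
```

View pics/w4.png

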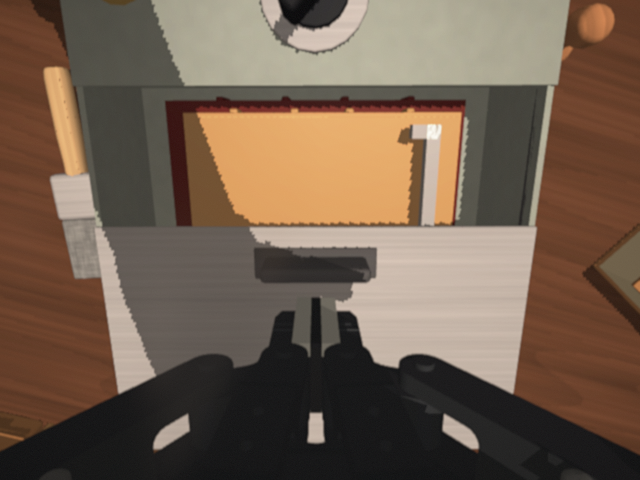

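The cover is open: the deck edge is at row 86, the cover edge at row 226, and the seal and brush are in place. I'll check the gap, then hand in.

Run:
```python
from station import *
from h import *
p=camera_params('wrist')
g=np.linalg.norm(ray(p,315,86,.104)-ray(p,315,226,.104));print('gap',g)
if g>.086: print(hand_in())
```

```text
gap 0.08814433049046888
the job is handed in; nothing more can be done
None
```

The job is handed in: the knob is in the notch (about 0.74 rad) and the cover slid freely at about 2 N to its end stop. The wrist picture puts the opening at 88 mm of the nominal 90 (calibration good to about 2 mm). The desk seal and brush look undisturbed, the paperweight is barely in that last view, and the robot is clear of the box.

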